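# Put the grinding head back in the spice mill

### The arm

A 7-joint arm with a two-finger parallel gripper is mounted at the origin on the work surface. World frame = base frame: x ahead of the robot, y to its left, z up, the work surface at z = 0. Lengths are in m, angles in rad, forces in N, time in s.
With the tool pointing down it reaches from about 0.425 to 0.925 m from the base axis. Payload 6.8 kg.
Tool frame: the origin (TCP) lies on the centre line of the jaws, within the pads' length; the fingertips stand 17 mm ahead of it and the grasp point (between the pads) lies 2 mm behind it; z points along the fingers, x is the direction in which the jaws open and shut, and the axes are right-handed (so a half turn about z gives the same grasp; the last joint's range is limited). The gripper opens to 85 mm and grips with 20 to 120 N. Pads are 22 mm wide; open, the fingers measure 114 mm over their backs; the gripper's body (76 mm by 85 mm) begins 54 mm behind the grasp point. The pads swing forward as they close: fully open they stand 13 mm farther back than shut.
Start: joints at [-1.246, 0.477, 0.022, 1.555, -0.011, 1.109, -0.083], TCP at [0.283, 0.613, 0.248] pointing down, gripper open.
Joint ranges: [-2.96, 2.96], [-0.34, 2.1], [-1.41, 1.46], [0.24, 2.44], [-1.37, 4.51], [0.17, 1.92], [-2.96, 2.96]. Speed limits (rad/s): [2.39, 2.39, 3.14, 3.14, 3.14, 3.14, 3.14].

### API

Orientations are given as a unit quaternion [w, x, y, z].
In Python, from station import status, read_camera, camera_model, bot gives the robot as it stands.
- The arm moves only by the tool arm_command, never from a script. Its argument "series" is a list of rows, each a list of 3 entries, a list of its own where there are three numbers: the finger opening in mm, from 0 to 85.4, then the shift along the tool's x, y, z in mm, then the turn about the tool's z in rad. In form: [[gripper, [dx, dy, dz], roll], ...]. A call has 1 to 8 rows; each row is the pose to reach, as a shift and turn from the pose commanded when the call began, along the tool's axes at that moment; what a row does not reach only later rows make up. A row lasts 1/8 s, in which the tool goes at most 62.5 mm and 10.7 degrees, less where a joint would pass 70% of its speed; a pose out of reach is approached as far as the arm can. A call with a gripper value outside its range is refused whole. The fingers move at their own pace and stop on an object; "squeeze" is the grip in N (left out, the last holds). Time passes only in rows, so rows that repeat a pose let the fingers close. It gives the time, the measured TCP pose, the force and the opening at its end, in the units of the state.
- status.get_obs(): the state, without advancing time (a new reading comes with each control period).
- read_camera(name): name is "side" or "top" or "wrist"; returns the picture (420x560x3 uint8, blue, green, red); there is no depth.
- camera_model(name): a dict with "fov_y" (degrees; the focal length in pixels is half the picture's height over the tangent of half this angle, whatever the lens; pixels are square), "cx", "cy" (the principal point, pixels), "R" (3x3) and "t" (3): a world point X has camera coordinates R X + t. Camera axes: x right, y down, z forward; pixel columns grow to the right and rows downward; lengths in m; the calibration is good to about 2 mm. A picture is of the moment at which its call begins: read the wrist's pose just before it. camera_model takes no time and is no camera call; for the wrist camera it gives the pose at the moment of the call.
- bot.hand_in(): hands the job in, once; it reports no verdict.
The state is a dict: "t": time; "q": joint angles; "joint_vel": joint speeds; "joint_torque": joint torques, N m; "eef_pos": TCP position; "tool_rot": TCP orientation; "contact_force": force on the tool from outside, world axes, zero at the start; "torque": the same for the moment, N m; "gripper_width": opening from 0.0 (shut) to 1.0 (fully open).
Only numpy, scipy, OpenCV 4.12 (cv2) and the standard library are available. Lean on these libraries where they do the work, as an engineer would, in place of code of your own. Each camera call takes 0.05 s, during which the arm holds its last target.

### The job

Put the grinding head back in the spice mill: lower its cone into the mill's tapered mouth and turn it until all four lugs drop into the notches in the rim and it sits fully home and level, then let go of it. Set it in rather than dropping it, and leave the other things on the counter where they are.

Things in the scene. Friction and masses are not known exactly. Their poses are not given: they have to be found in the camera images.
- mill_head: Loose grinding head, 0.2-0.35 kg, upright on the small end of its cone. Origin: centre of its underside; z up. White ceramic cone, 32 mm across at the foot, 62 mm at 40 mm height; above it a steel hub 62 mm across, 40 to 50 mm high, with four lugs along +x, -x, +y, -y: each 10 mm wide, 10 mm tall (40 to 50 mm), reaching 46 mm from the axis. A wing grip stands on the hub.
- wing_grip (a point): Middle of the head's steel wing grip, on the head's axis, 71 mm above its underside (axes as the head's). The wing, to hold the head by, is 46 mm long along x, 16 mm thick along y, and stands from 50 to 92 mm above the underside.
- mill: Spice mill body, fixed to the counter: round steel body 104 mm across, 85 mm tall, on a 116 mm foot flange; a small drawer front on its -x side reaches 67 mm from the axis, below 42 mm height. Origin: centre of its underside; z up. With the lugs in the notches and the cone seated by its own weight, the head's origin is 38.5 mm above this origin; with the lugs riding on the rim, about 45 mm.
- mill_mouth (a point): Centre of the mill's mouth, on its axis at the rim's top, 85 mm above the counter (axes as the mill's). The mouth is 72 mm across and leads into a white ceramic taper matching the head's cone. The rim has four notches along +x, -x, +y, -y, each 17 mm wide and 8 mm deep, for the head's lugs; any of the four positions a quarter turn apart will do.
- ramekin: Bystander, to be left alone: white ceramic ramekin, 84 mm across, 45 mm tall. Origin: centre of its underside; z up.
- spatula_handle (a point): Bystander, to be left alone: bamboo spatula, 260 mm long, lying flat. This point: on its handle, 70 mm from mid-length; the blade points along +x.
- bottle: Bystander, to be left alone: empty clear plastic bottle, 66 mm across, 200 mm tall. Origin: centre of its underside; z up.
- jar: Bystander, to be left alone: glass jar with metal cap, 60 mm across, 85 mm tall. Origin: centre of its underside; z up.
- mortar: Bystander, to be left alone: black stone mortar, 120 mm across, 85 mm tall, its pestle leaning in it to 138 mm height. Origin: centre of its underside; z up.
- stopper: Bystander, to be left alone: small turned wooden bottle stopper, 38 mm across, 58 mm tall, no lugs. Origin: centre of its underside; z up.
- basket_edge (a point): Bystander, to be left alone: flat steel wire grill basket, 190 x 250 x 36 mm, with a wire handle. This point: middle of its long side nearest the robot, 18 mm high; z up.
Mind the look-alikes: they are no part of the job. Leave any orange, pink or purple look-alike of the mill_head alone.

How it is judged:
At the end, for the whole second after the job is handed in: The grinding head sits in the mill: its origin within +3/-4 mm of 38.5 mm above the mill's origin and within 3.5 mm of its axis, tilted less than 0.06 rad, a lug axis within 0.16 rad of a notch axis, at rest (under 0.02 m/s) (z of mill_head in the frame of mill between 0.0345 and 0.0415 m and horizontal distance between mill_head and mill below 0.0035 m and angle between mill_head's own z axis and vertical below 0.06 rad and (angle between the x axis of mill_head and the x axis of mill, either way round below 0.16 rad or angle between the x axis of mill_head and the y axis of mill, either way round below 0.16 rad) and linear speed of mill_head below 0.02 m/s); the robot touches nothing.
It fails at once if the grinding head is dropped (falls freely at more than 0.7 m/s, some 25 mm) (contact force between mill_head and the fingers below 0.05 N and linear speed of mill_head above 0.7 m/s).
It fails at once if another thing on the counter is shifted by more than 30 mm (distance of any of ramekin, spatula_handle, bottle, jar, mortar, stopper, basket_edge from where it was at the start of the episode above 0.03 m).
It fails at once if another thing on the counter is knocked over (tilted over 0.6 rad) (angle between any of ramekin, spatula_handle, bottle, jar, mortar, stopper, basket_edge's own z axis and vertical above 0.6 rad).
It also fails if it takes over 46 s, if anything falls off the work surface, if the arm or the gripper's body presses on something with over 40 N, if the wrist force passes 120 N, or if a joint passes its speed limit or range.

## Working session

There is one attempt and no reset: what is moved stays moved. The work goes in short steps, Python scripts to look and compute and a tool call to move; the robot and the scene stay as the last step left them, time stands still between calls to the robot, and variables do not carry over. Pictures are saved under pics/ and viewed, and the job is handed in when it is done.

Besides the shell and the picture viewer there is one more tool, called after ">>>" in YAML: its name, and indented under it one key for each argument. arm_command: Moves the arm, as the interface text tells. Its arguments: {"type":"object","properties":{"series":{"type":"array"},"squeeze":{"type":"number"}},"required":["series"]}

```bash
ls; mkdir -p pics; python3 - <<'E'
from station import status, read_camera, camera_model, bot
import cv2
for n in ["side","top","wrist"]:
    m=camera_model(n); print(n,m)
    cv2.imwrite(f"pics/{n}0.png",read_camera(n))
print(status.get_obs())
E
```

```text
pics
side {'fov_y': 49.24521917639725, 'cx': 283.5277576404045, 'cy': 203.38689730552952, 'R': array([[ 0.99348835, -0.11191784,  0.02133754],
       [-0.03741222, -0.49735345, -0.86674095],
       [ 0.10761607,  0.86029875, -0.49830196]]), 't': array([-0.56159642,  0.11398901,  1.20802064])}
top {'fov_y': 51.991803351375054, 'cx': 281.32939741653587, 'cy': 202.65842223389427, 'R': array([[ 0.02625275, -0.9995726 ,  0.01286096],
       [-0.9869923 , -0.02795932, -0.15831765],
       [ 0.15860957, -0.00853739, -0.98730447]]), 't': array([0.01036794, 0.57244521, 1.09767361])}
wrist {'fov_y': 69.03250848441525, 'cx': 278.3031642067002, 'cy': 206.5371686603314, 'R': array([[ 0.4197666 ,  0.90763151, -0.00101978],
       [ 0.86699776, -0.40064114,  0.29631329],
       [ 0.26853471, -0.12526657, -0.95509025]]), 't': array([-0.67514066, -0.03869924,  0.38084464])}
{'t': 0.15, 'q': array([-1.24609585,  0.47758208,  0.02231692,  1.55620946, -0.01150268,
        1.10931215, -0.08308814]), 'joint_vel': array([-0.00070902, -0.00182795,  0.00211728, -0.00294502, -0.00089253,
       -0.00033158,  0.00124184]), 'joint_torque': array([ 3.04043650e-03, -5.96922791e+01,  1.61013834e+00, -2.81494081e+01,
        1.26137567e-02,  6.51532231e-03, -9.87589999e-06]), 'eef_pos': array([0.28291016, 0.61237526, 0.24757363]), 'tool_rot': array([ 4.05640955e-04,  8.42426278e-01,  5.38811180e-01, -5.60381327e-04]), 'contact_force': array([ 0.50736737, -0.85351003, -0.11352937]), 'torque': array([0.04846469, 0.00115268, 0.00200914]), 'gripper_width': 1.0011168400010662}
```

View pics/top0.png

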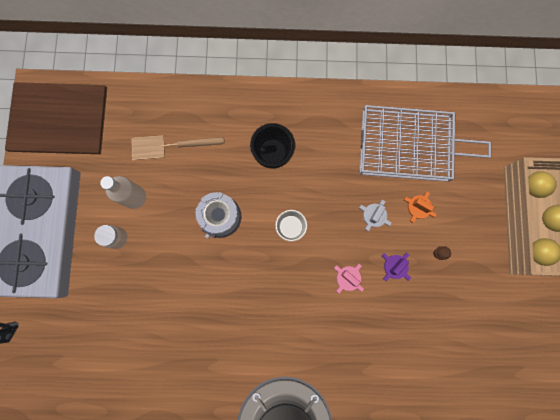

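View pics/side0.png

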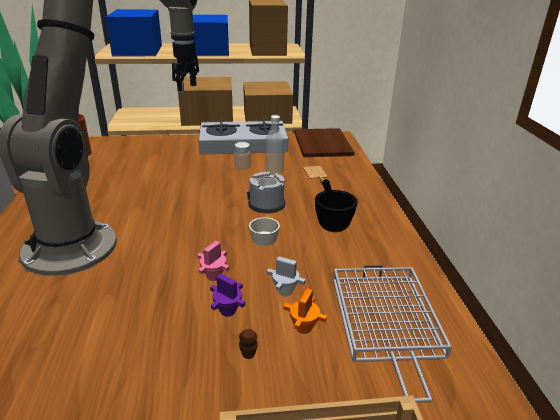

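View pics/wrist0.png

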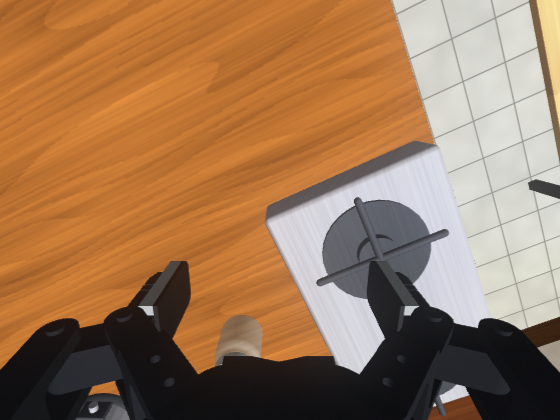

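The top view shows four head-shaped things: grey/steel (375,214), orange (421,207), purple (396,266) and pink (348,278). The grey one fits, since steel with a white cone is the description and coloured ones are excluded. The mill is at (217,214). I'll confirm in enlarged crops.

```bash
python3 - <<'E'
import cv2,numpy as np
t=cv2.imread("pics/top0.png"); s=cv2.imread("pics/side0.png")
def c(i,x,y,w=40,h=30): return cv2.resize(i[y-h:y+h,x-w:x+w],(400,300),interpolation=cv2.INTER_CUBIC)
cv2.imwrite("pics/crops0.png",np.vstack([np.hstack([c(t,375,214),c(t,217,214)]),np.hstack([c(s,286,275),c(s,266,190)])]))
E
```

```text
(no output)
```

View pics/crops0.png

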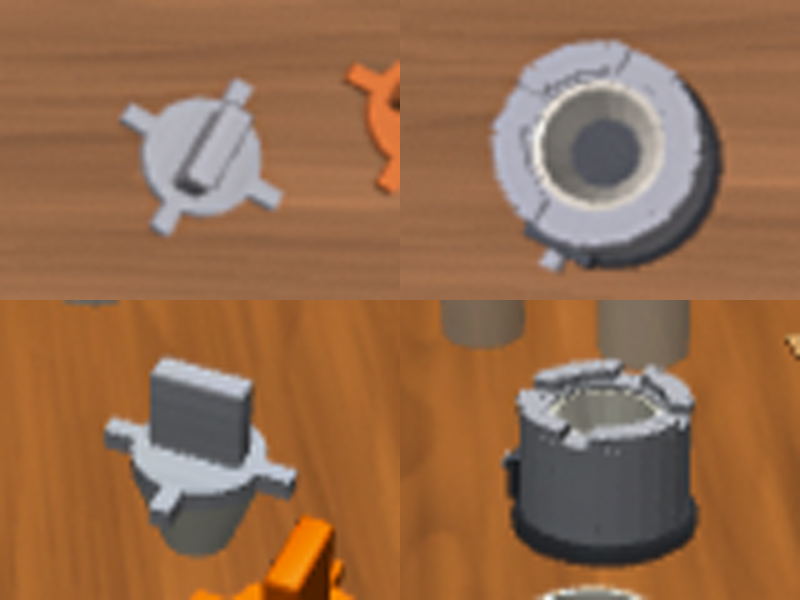

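The crops confirm it: a grey head with four lugs and a wing along one lug axis. The mill has a white taper, four rim notches and a drawer tab at bottom left. Next I'll measure positions.

```bash
cat > h.py <<'E'
import numpy as np,cv2
from station import status, read_camera, camera_model, bot
def K(m,h=420):
    f=h/2/np.tan(np.radians(m["fov_y"]/2)); return f,m["cx"],m["cy"]
def ray(m,p):
    f,cx,cy=K(m); d=m["R"].T@np.array([(p[0]-cx)/f,(p[1]-cy)/f,1.]); return -m["R"].T@m["t"],d
def onz(m,p,z):
    o,d=ray(m,p); return o+d*(z-o[2])/d[2]
def proj(m,X):
    f,cx,cy=K(m); c=m["R"]@np.array(X)+m["t"]; return np.array([cx+f*c[0]/c[2],cy+f*c[1]/c[2]])
E
python3 - <<'E'
from h import *
T=camera_model("top");S=camera_model("side")
t=lambda x,y:(335+x/5,184+y/5)
s=lambda x,y:(246+x/5,245+(y-300)/5)
tips=[t(243,84),t(125,110),t(162,232),t(281,202)]
P=[onz(T,p,.05) for p in tips]; c=np.mean(P,0); print("head top",c.round(4))
for p in P: d=p-c; print(np.linalg.norm(d).round(4),np.degrees(np.arctan2(d[1],d[0])).round(1))
# side lugs: left tip, right tip, front tip (crop)
for q in [(108,425),(296,478),(158,505)]:print("side",onz(S,s(*q),.05).round(4))
for q in [(152,362),(252,382)]:print("wing top side",onz(S,s(*q),.092).round(4))
print("wing top ends top",[onz(T,t(*q),.092).round(4) for q in [(232,112),(195,185)]])
# mill
tm=lambda x,y:(177+(x-400)/5,184+y/5); sm=lambda x,y:(226+(x-400)/5,160+(y-300)/5)
img=cv2.imread("pics/top0.png")
print("rim top",onz(T,tm(597,142),.085).round(4),"inner white top",onz(T,tm(600,145),.085).round(4))
print("drawer",onz(T,tm(551,262),.042).round(4))
print("rim side",onz(S,sm(606,403),.085).round(4))
print("rim L,R", onz(T,tm(496,142),.085).round(4),onz(T,tm(700,142),.085).round(4))
for n,p in dict(bottle=(108,183)).items(): print(n,onz(T,p,.2).round(3))
print("jar",onz(T,(105,235),.085).round(3),"ramekin",onz(T,(291,225),.045).round(3),"mortar",onz(T,(272,145),.085).round(3))
print("orange",onz(T,(421,207),.05).round(3),"purple",onz(T,(396,266),.05).round(3))
E
```

```text
head top [ 0.5444 -0.2235  0.05  ]
0.0451 -28.8
0.0475 59.9
0.0459 151.7
0.047 -119.1
side [ 0.5039 -0.2058  0.05  ]
side [ 0.585 -0.251  0.05 ]
side [ 0.5213 -0.264   0.05  ]
wing top side [ 0.5229 -0.2153  0.092 ]
wing top side [ 0.5659 -0.2338  0.092 ]
wing top ends top [array([ 0.5621, -0.2289,  0.092 ]), array([ 0.5241, -0.2097,  0.092 ])]
rim top [0.5358 0.191  0.085 ] inner white top [0.5343 0.1894 0.085 ]
drawer [0.4774 0.2181 0.042 ]
rim side [0.5342 0.1785 0.085 ]
rim L,R [0.5344 0.2423 0.085 ] [0.5373 0.1386 0.085 ]
bottle [0.582 0.426 0.2  ]
jar [0.471 0.468 0.085] ramekin [ 0.513 -0.001  0.045] mortar [0.718 0.055 0.085]
orange [ 0.57  -0.344  0.05 ] purple [ 0.413 -0.275  0.05 ]
```

```bash
python3 - <<'E'
from h import *
from scipy.spatial.transform import Rotation as R
m=camera_model("wrist");o=status.get_obs();q=o["tool_rot"];Rt=R.from_quat(q,scalar_first=True).as_matrix()
C=-m["R"].T@m["t"]; print("cam in tool",Rt.T@(C-o["eef_pos"])); print("tcp pix",proj(m,o["eef_pos"]))
for z in(.05,.085): 
  for p in [(280,206),(280,120)]: print(z,p,onz(m,p,z), Rt.T@(onz(m,p,z)-o["eef_pos"]))
print(Rt.round(3))
mi=np.array([.535,.19,.248])-o["eef_pos"]; he=np.array([.5444,-.224,.248])-o["eef_pos"]
print("mill",Rt.T@mi,"head",Rt.T@he)
E
```

```text
cam in tool [ 0.00086424 -0.07560149 -0.12708328]
tcp pix [276.37551345 279.95029042]
0.05 (280, 206) [0.30623467 0.60449936 0.05      ] [0.0029045  0.02446155 0.19757175]
0.05 (280, 120) [0.2225967  0.64301428 0.05      ] [ 0.00279421 -0.06761828  0.19756458]
0.085 (280, 206) [0.29636695 0.6088687  0.085     ] [0.00268454 0.0136739  0.16257117]
0.085 (280, 120) [0.22174587 0.64323138 0.085     ] [ 0.00258614 -0.06847894  0.16256476]
[[ 0.419  0.908 -0.001]
 [ 0.908 -0.419 -0.001]
 [-0.001  0.    -1.   ]]
mill [-2.77722502e-01  4.05980961e-01 -1.04535468e-05] head [-6.49616689e-01  5.88131433e-01  5.17732755e-04]
```

>>> arm_command:
  series:
    - [85,[-278,471,0],0]
    - [85,[-278,471,0],0]
    - [85,[-278,471,0],0]
    - [85,[-278,471,0],0]
    - [85,[-278,471,0],0]
    - [85,[-278,471,0],0]
    - [85,[-278,471,0],0]
    - [85,[-278,471,0],0]

```text
t: 1.15
eef_pos: [0.5682, 0.1997, 0.2483]
tool_rot: [-0.0, 0.842, 0.539, 0.0]
contact_force: [0.1, 0.4, -0.9]
gripper_width: 0.99
```

>>> arm_command:
  series:
    - [85,[-20,36,0],0]
    - [85,[-20,36,0],0]
    - [85,[-20,36,0],0]

```text
t: 1.52
eef_pos: [0.5911, 0.169, 0.2479]
tool_rot: [-0.0, 0.842, 0.539, -0.0]
contact_force: [-0.6, -0.4, 0.4]
gripper_width: 0.999
```

```bash
python3 - <<'E'
from h import *
o=status.get_obs(); m=camera_model("wrist"); im=read_camera("wrist")
cv2.imwrite("pics/w1.png",im); np.save("m1.npy",m,allow_pickle=True); print(o["eef_pos"],proj(m,[.535,.19,.085]))
E
```

```text
[0.59108414 0.16903326 0.24790225] [272.3266843  130.11759446]
```

View pics/w1.png

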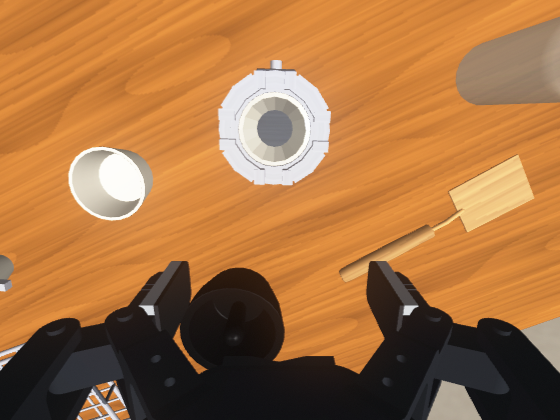

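The wrist view shows the mill rim centred near (275,127). Its notches face up, down, left and right, and the drawer tab is at (277,64). I'll enlarge and fit it.

```bash
python3 - <<'E'
from h import *
im=cv2.imread("pics/w1.png"); m=np.load("m1.npy",allow_pickle=True).item()
c=cv2.resize(im[55:205,205:345],None,fx=5,fy=5,interpolation=cv2.INTER_CUBIC)[:, :]
cv2.imwrite("pics/w1c.png",cv2.resize(c,(560,600)))
hsv=cv2.cvtColor(im,cv2.COLOR_BGR2HSV)
# Mill silhouette, low saturation: fill outer contour
k=((hsv[...,1]<70)).astype(np.uint8); k[:55]=0;k[205:]=0;k[:,:205]=0;k[:,345:]=0
cs,_=cv2.findContours(k,cv2.RETR_EXTERNAL,cv2.CHAIN_APPROX_NONE); c=max(cs,key=cv2.contourArea)
P=np.array([onz(m,p,.085)[:2] for p in c[:,0]])
def circ(P):
    A=np.c_[2*P,np.ones(len(P))]; x=np.linalg.lstsq(A,(P**2).sum(1),rcond=None)[0]; return x[:2],np.sqrt(x[2]+x[:2]@x[:2])
for i in range(4):
    cc,r=circ(P); e=np.abs(np.linalg.norm(P-cc,axis=1)-r); P=P[e<max(.0015,1.0*e.std())]
print(cc,r,len(P),proj(m,[*cc,.085]))
print("drawer", onz(m,(277,61),.042), onz(m,(277,61),.04)[:2]-cc)
E
```

```text
[0.5354073  0.19118799] 0.05211274284334799 274 [273.67964639 129.97455053]
drawer [0.47823243 0.22088803 0.042     ] [-0.05744306  0.02981673]
```

View pics/w1c.png

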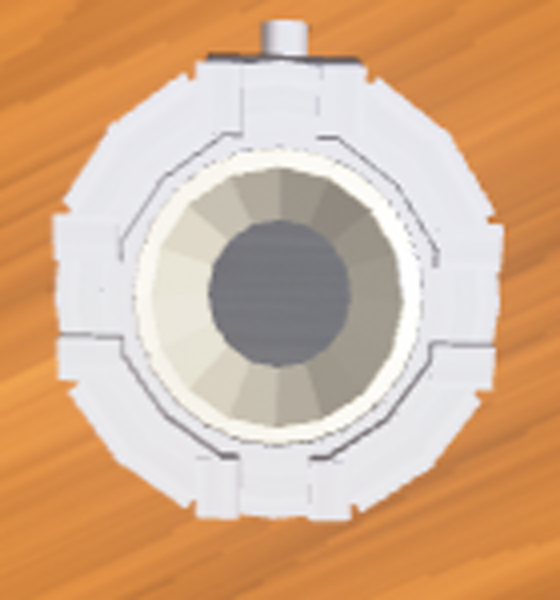

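```bash
python3 - <<'E'
from h import *
m=np.load("m1.npy",allow_pickle=True).item()
g=lambda x,y:onz(m,(205+x/4,55+y/4),.085)[:2]
def ang(a,b): d=g(*b)-g(*a); return np.degrees(np.arctan2(d[1],d[0]))
print("left-right",ang((60,334),(490,345)), "bottom-top",ang((275,490),(279.5,98)))
print("edges: bottomL-topL",ang((239,488),(241,98)),"R",ang((310,488),(318,98)))
d=np.array([-.05744,.0298]);print("drawer",np.degrees(np.arctan2(d[1],d[0])))
print("notch width", np.linalg.norm(g(241,98)-g(318,98)))
E
```

```text
left-right 63.776661279900445 bottom-top 154.31787672768002
edges: bottomL-topL 154.1773587935851 R 154.29276537974604
drawer 152.5796150511019
notch width 0.016961127701156035
```

>>> arm_command:
  series:
    - [85,[-376,187,0],0]
    - [85,[-376,187,0],0]
    - [85,[-376,187,0],0]
    - [85,[-376,187,0],0]
    - [85,[-376,187,0],0]
    - [85,[-376,187,0],0]
    - [85,[-376,187,0],0]
    - [85,[-376,187,0],0]

```text
t: 2.58
eef_pos: [0.6029, -0.2549, 0.2482]
tool_rot: [0.001, 0.844, 0.537, -0.001]
contact_force: [-0.4, 0.3, -0.3]
gripper_width: 0.997
```

>>> arm_command:
  series:
    - [85,[0,0,0],0]

```text
t: 2.7
eef_pos: [0.6043, -0.2491, 0.248]
tool_rot: [-0.001, 0.842, 0.54, 0.0]
contact_force: [0.1, 0.6, -0.3]
gripper_width: 0.994
```

```bash
python3 - <<'E'
from h import *
o=status.get_obs(); m=camera_model("wrist"); im=read_camera("wrist")
cv2.imwrite("pics/w2.png",im); np.save("m2.npy",m,allow_pickle=True); p=proj(m,[.5444,-.224,.05]);print(o["eef_pos"],o["tool_rot"],o["joint_vel"].round(3),p)
x,y=p.astype(int); print(x,y)
cv2.imwrite("pics/w2c.png",cv2.resize(im[max(y-75,0):y+75,x-80:x+80],(640,600),interpolation=cv2.INTER_CUBIC))
E
```

```text
[ 0.60430767 -0.24911252  0.24796802] [-7.07969679e-04  8.41734011e-01  5.39891873e-01  3.43575399e-04] [-0.019 -0.005 -0.011  0.002  0.001  0.001  0.001] [274.92045368 122.9225337 ]
274 122
```

View pics/w2c.png

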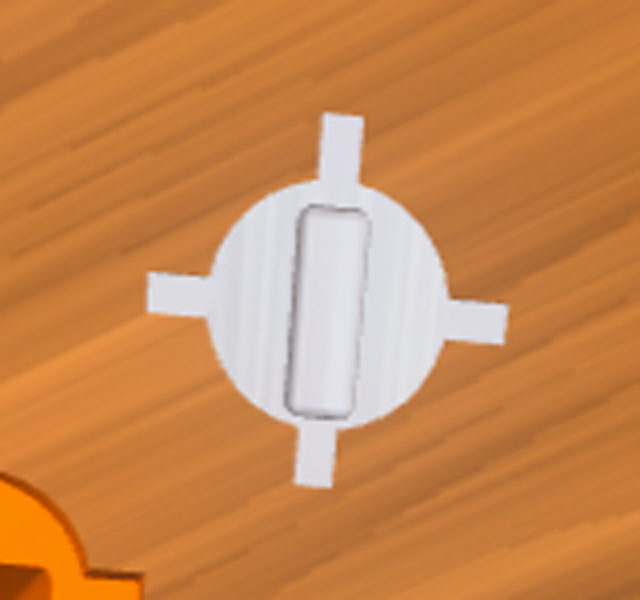

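View pics/w2.png

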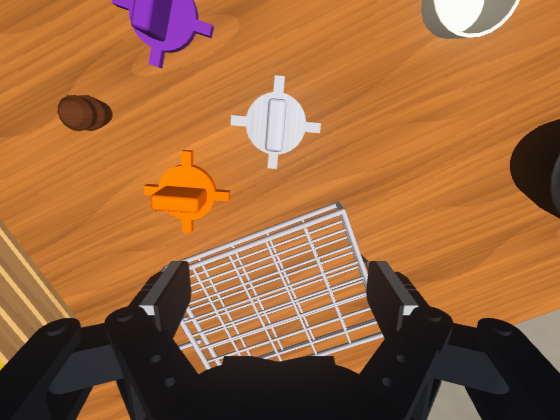

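```bash
python3 - <<'E'
from h import *
from scipy.spatial.transform import Rotation as R
m=np.load("m2.npy",allow_pickle=True).item(); o=status.get_obs()
g=lambda p,z:onz(m,(194+p[0]/4,47+p[1]/4),z)[:2]
t=[g(p,.05) for p in [(343,115),(314,487),(148,293),(507,323)]]
c=np.mean(t,0);print("centre",c,np.mean(t[:2],0),np.mean(t[2:],0))
for a in t:d=a-c;print(np.linalg.norm(d).round(4),np.degrees(np.arctan2(d[1],d[0])).round(2))
w=[g(p,.092) for p in [(337,205),(321,417)]]; d=w[0]-w[1];print("wing",np.mean(w,0),np.linalg.norm(d),np.degrees(np.arctan2(d[1],d[0])))
Rt=R.from_quat(o["tool_rot"],scalar_first=True).as_matrix(); print("toolx",np.degrees(np.arctan2(Rt[1,0],Rt[0,0])))
print("shift",Rt.T@(np.array([*c,.071])-o["eef_pos"]),o["eef_pos"])
E
```

```text
centre [ 0.54596295 -0.22349313] [ 0.54606003 -0.22358157] [ 0.54586587 -0.2234047 ]
0.0462 150.62
0.0464 -29.45
0.0463 -119.45
0.0463 60.87
wing [ 0.54573843 -0.22295609] 0.04609441612681631 150.7518479162785
toolx 65.41128431302718
shift [-0.00178338 -0.06346083  0.1770521 ] [ 0.60444467 -0.24857159  0.24799961]
```

>>> arm_command:
  series:
    - [60,[-2,-63,0],0.08]
    - [60,[-2,-63,30],0.08]
    - [60,[-2,-63,80],0.08]
    - [60,[-2,-63,115],0.08]
    - [60,[-2,-63,115],0.08]

```text
t: 3.38
eef_pos: [0.5444, -0.2239, 0.131]
tool_rot: [-0.002, 0.862, 0.506, -0.002]
contact_force: [-0.0, -0.1, 0.3]
gripper_width: 0.7
```

```bash
python3 - <<'E'
from h import *
from scipy.spatial.transform import Rotation as R
o=status.get_obs()
Rt=R.from_quat(o["tool_rot"],scalar_first=True).as_matrix(); print("toolx",np.degrees(np.arctan2(Rt[1,0],Rt[0,0])))
print("shift",Rt.T@(np.array([.54596,-.22349,.071])-o["eef_pos"]),o["eef_pos"],o["gripper_width"])
im=read_camera("wrist");cv2.imwrite("pics/w3.png",im)
E
```

```text
toolx 60.815477999863354
shift [0.00113352 0.00149654 0.06003637] [ 0.54441345 -0.22389256  0.13104445] 0.7004706217302824
```

View pics/w3.png

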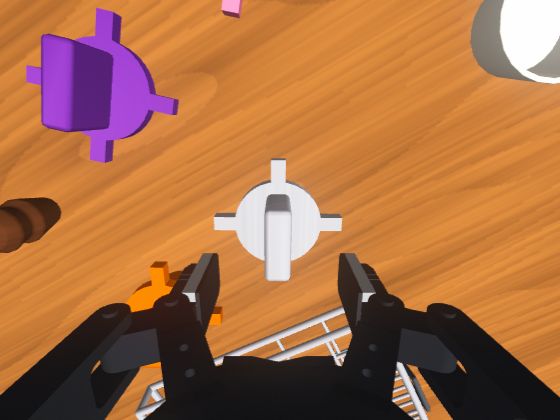

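>>> arm_command:
  series:
    - [50,[1,1.5,30],0]
    - [45,[1,1.5,58],0]
    - [45,[1,1.5,58],0]
    - [10,[1,1.5,58],0]
    - [10,[1,1.5,58],0]
    - [10,[1,1.5,58],0]
    - [10,[1,1.5,58],0]
    - [10,[1,1.5,58],0]
  squeeze: 60

```text
t: 4.42
eef_pos: [0.5491, -0.2274, 0.0775]
tool_rot: [0.001, 0.863, 0.505, 0.001]
contact_force: [-0.3, -0.5, 8.4]
gripper_width: 0.175
```

>>> arm_command:
  series:
    - [10,[0,0,0],0]
    - [10,[0,0,0],0]

```text
t: 4.68
eef_pos: [0.5491, -0.2273, 0.0774]
tool_rot: [0.001, 0.863, 0.505, 0.001]
contact_force: [-0.1, 1.8, 8.5]
gripper_width: 0.175
```

```bash
python3 - <<'E'
from h import *
print(status.get_obs())
im=read_camera("wrist");cv2.imwrite("pics/w4.png",im)
im=read_camera("side");cv2.imwrite("pics/s4.png",cv2.resize(im[200:350,200:400],(800,600),interpolation=cv2.INTER_CUBIC))
E
```

```text
{'t': 4.675, 'q': array([ 0.07752696,  0.56903455,  0.27860787,  1.90124701, -0.23307605,
        0.69863236,  1.55119112]), 'joint_vel': array([ 8.04396171e-04,  1.23380843e-03,  1.68172553e-04, -9.37726460e-05,
       -9.45560986e-04, -9.08964721e-04, -1.32778955e-03]), 'joint_torque': array([ 1.91979641e-01, -5.06354964e+01,  5.42067602e+00, -1.77670562e+01,
        3.56156949e-02, -2.18331702e-01, -4.75748748e-03]), 'eef_pos': array([ 0.54911325, -0.22730862,  0.07743722]), 'tool_rot': array([0.00129472, 0.86332115, 0.50465132, 0.00140458]), 'contact_force': array([-0.09507701,  1.82220838,  8.53048729]), 'torque': array([0.10847008, 0.07630142, 0.0269606 ]), 'gripper_width': 0.17546866265031785}
```

View pics/w4.png

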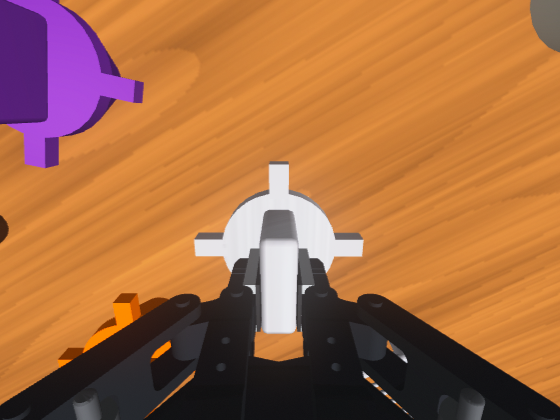

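View pics/s4.png

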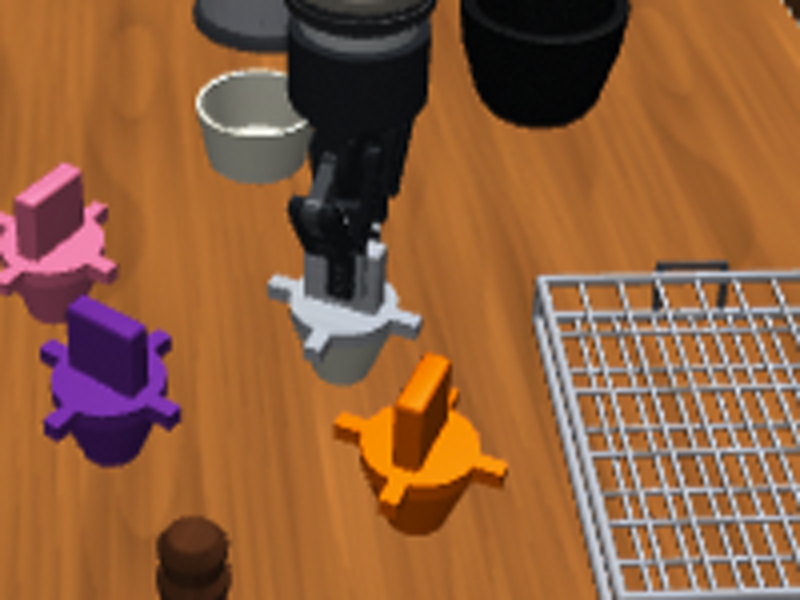

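>>> arm_command:
  series:
    - [10,[0,0,-15],0]
    - [10,[0,0,-40],0]
    - [10,[0,0,-90],0]
    - [10,[0,0,-140],0]
    - [10,[0,0,-178],0]
    - [10,[0,0,-178],0]
    - [10,[0,0,-178],0]
  squeeze: 90

```text
t: 5.65
eef_pos: [0.5467, -0.2264, 0.2528]
tool_rot: [-0.001, 0.863, 0.505, -0.0]
contact_force: [-0.8, -0.1, -2.8]
gripper_width: 0.171
```

```bash
python3 - <<'E'
from h import *
print(status.get_obs())
im=read_camera("wrist");cv2.imwrite("pics/w5.png",im)
im=read_camera("side");cv2.imwrite("pics/s5.png",cv2.resize(im[150:300,200:400],(800,600),interpolation=cv2.INTER_CUBIC))
E
```

```text
{'t': 5.65, 'q': array([ 0.00930526,  0.34700482,  0.35591241,  1.77470335, -0.137585  ,
        1.04552088,  1.47317119]), 'joint_vel': array([ 0.00406903,  0.02381531, -0.00479189,  0.01659772, -0.00057776,
       -0.00269393, -0.00030429]), 'joint_torque': array([ 1.18770436e-01, -5.02175796e+01,  4.97416198e+00, -2.87505358e+01,
        3.46837356e-02, -1.88258645e-02, -5.54477956e-03]), 'eef_pos': array([ 0.54671518, -0.22641148,  0.25280049]), 'tool_rot': array([-5.55201660e-04,  8.63290783e-01,  5.04706437e-01, -3.58245854e-04]), 'contact_force': array([-0.83543121, -0.08848293, -2.80673945]), 'torque': array([-0.0123811 ,  0.03894827,  0.02542432]), 'gripper_width': 0.1707313175787786}
```

View pics/w5.png

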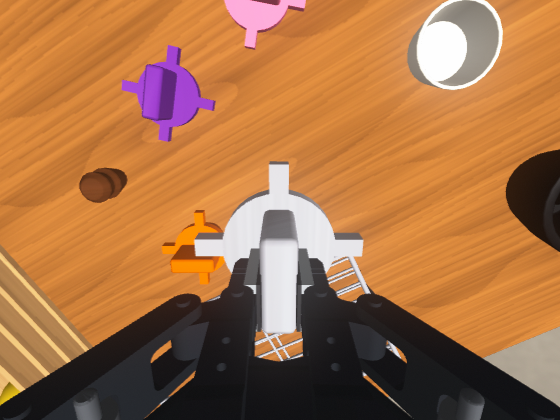

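View pics/s5.png

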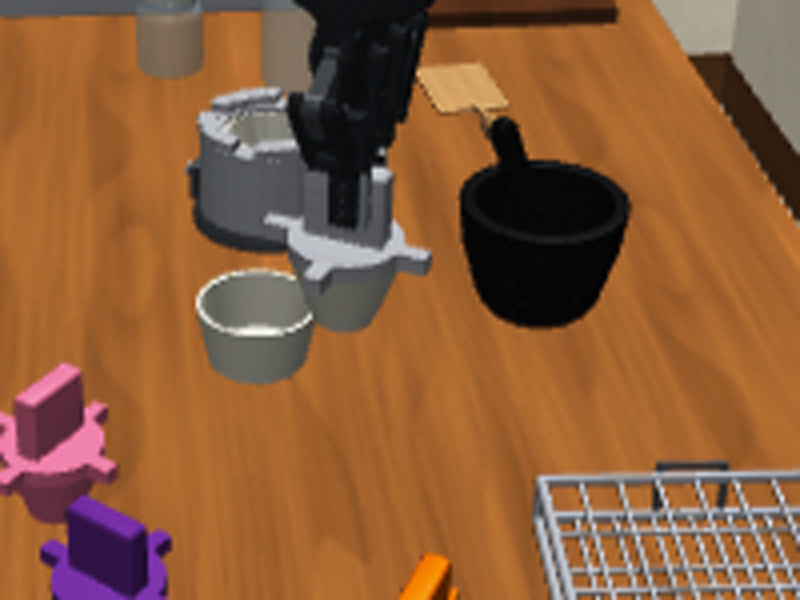

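```bash
python3 - <<'E'
from h import *
from scipy.spatial.transform import Rotation as R
o=status.get_obs(); m=camera_model("wrist"); Rt=R.from_quat(o["tool_rot"],scalar_first=True).as_matrix()
for dep in (.021,.0274):
  z=o["eef_pos"][2]-dep
  g=lambda p:(Rt.T@(onz(m,p,z)-o["eef_pos"]))[:2]*1000
  a,l,r=g((279,162)),g((195,244)),g((363,244)); print(dep,a,l,r,"mid LR",(l+r)/2,"halfspan",np.linalg.norm(r-l)/2)
  print(" lug angle deg rel tool x",np.degrees(np.arctan2(*(r-l)[::-1])))
print("tool x",np.degrees(np.arctan2(Rt[1,0],Rt[0,0])))
E
```

```text
0.021 [  1.2769699  -52.41751634] [-43.06259422  -9.08640686] [45.63566791 -9.05806429] mid LR [ 1.28653684 -9.07223558] halfspan 44.3491333290191
 lug angle deg rel tool x 0.01830824713985653
0.0274 [  1.29450496 -51.41263625] [-44.95817747  -6.21192024] [47.56714684 -6.18235478] mid LR [ 1.30448468 -6.19713751] halfspan 46.26266451484568
 lug angle deg rel tool x 0.01830824713982877
tool x 60.62191450544565
```

```bash
python3 - <<'E'
import cv2
im=cv2.imread("pics/w5.png"); cv2.imwrite("pics/w5c.png",cv2.resize(im[150:285,185:375],(760,540),interpolation=cv2.INTER_CUBIC))
E
```

```text
(no output)
```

View pics/w5c.png

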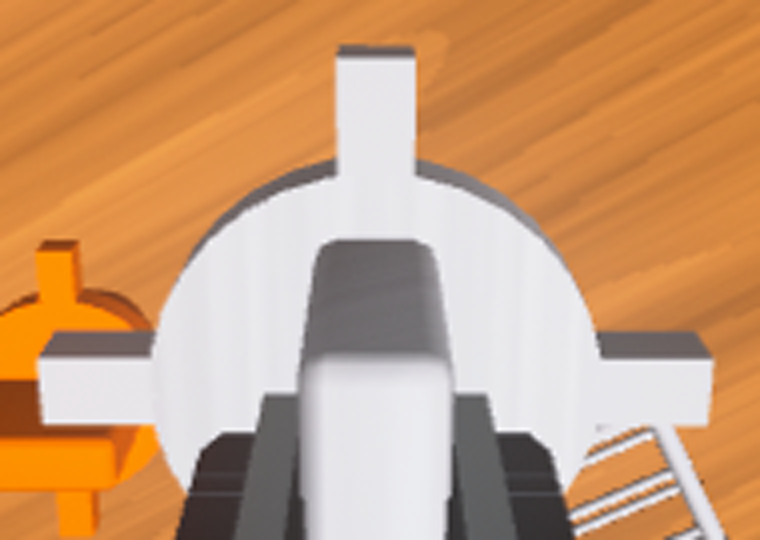

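```bash
python3 - <<'E'
from h import *
from scipy.spatial.transform import Rotation as R
o=status.get_obs(); m=camera_model("wrist"); Rt=R.from_quat(o["tool_rot"],scalar_first=True).as_matrix()
for dep in (.0255,.0274):
  z=o["eef_pos"][2]-dep
  g=lambda p:(Rt.T@(onz(m,p,z)-o["eef_pos"]))[:2]*1000
  a,l,r=g((279,164.3)),g((195.2,247.7)),g((363,247.7)); print(dep,a+[0,46],"mid LR",(l+r)/2,"halfspan",np.linalg.norm(r-l)/2)
c=np.array([.0013,-.0043,0]); a=np.radians(64-60.6)
Rz=R.from_euler("z",a).as_matrix()
tcp=np.array([.5354,.1912,0])-(Rz@Rt)@c; print("tcp goal",tcp)
for z in(.25,): print("shift",Rt.T@(np.r_[tcp[:2],z]-o["eef_pos"]))
E
```

```text
0.0255 [ 1.28961425 -4.55452042] mid LR [ 1.3543515  -4.85450314] halfspan 45.8171693117335
0.0274 [ 1.29482389 -4.24181967] mid LR [ 1.36036595 -3.97365528] halfspan 46.386772863432114
tcp goal [ 5.38696079e-01  1.88147833e-01 -1.17620433e-05]
shift [ 0.35736631 -0.2101001   0.00218022]
```

>>> arm_command:
  series:
    - [10,[45,-26,2],0]
    - [10,[90,-53,2],0]
    - [10,[141,-83,2],0]
    - [10,[193,-113,2],0]
    - [10,[245,-144,2],0]
    - [10,[292,-172,2],0]
    - [10,[330,-194,2],-0.03]
    - [10,[357,-210,2],-0.06]

```text
t: 6.75
eef_pos: [0.5387, 0.1894, 0.25]
tool_rot: [-0.0, 0.847, 0.532, -0.001]
contact_force: [-0.2, -1.0, -1.8]
gripper_width: 0.172
```

>>> arm_command:
  series:
    - [10,[0,0,20],0]
    - [10,[0,0,40],0]
    - [10,[0,0,40],0]
    - [10,[0,0,40],0]

```text
t: 7.25
eef_pos: [0.5401, 0.1868, 0.2116]
tool_rot: [0.0, 0.848, 0.53, 0.0]
contact_force: [0.6, 0.2, -1.7]
gripper_width: 0.174
```

```bash
cat > chk.py <<'E'
from h import *
from scipy.spatial.transform import Rotation as R
o=status.get_obs(); Rt=R.from_quat(o["tool_rot"],scalar_first=True).as_matrix()
h=o["eef_pos"]+Rt@np.array([.0013,-.0043,.0774])
e=np.array([.5354,.1912,h[2]])-h
print("t",o["t"],"eef",o["eef_pos"].round(4),"head",h.round(4),"need tool shift mm",((Rt.T@e)*1000).round(1),"toolx",np.degrees(np.arctan2(Rt[1,0],Rt[0,0])).round(2),"F",o["contact_force"].round(1),"tilt",np.degrees(np.arccos(-Rt[2,2])).round(2))
E
python3 chk.py; python3 - <<'E'
from h import *
im=read_camera("wrist");cv2.imwrite("pics/w6.png",im)
im=read_camera("side");cv2.imwrite("pics/s6.png",cv2.resize(im[90:240,180:380],(800,600),interpolation=cv2.INTER_CUBIC))
E
```

```text
t 7.25 eef [0.5401 0.1868 0.2116] head [0.5368 0.1899 0.1342] need tool shift mm [ 0.6 -1.8 -0. ] toolx 64.01 F [ 0.6  0.2 -1.7] tilt 0.01
```

View pics/w6.png

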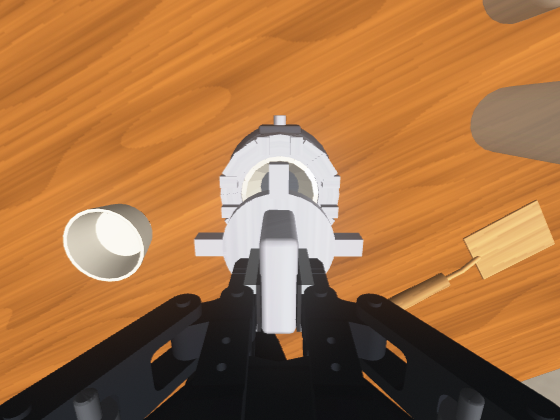

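View pics/s6.png

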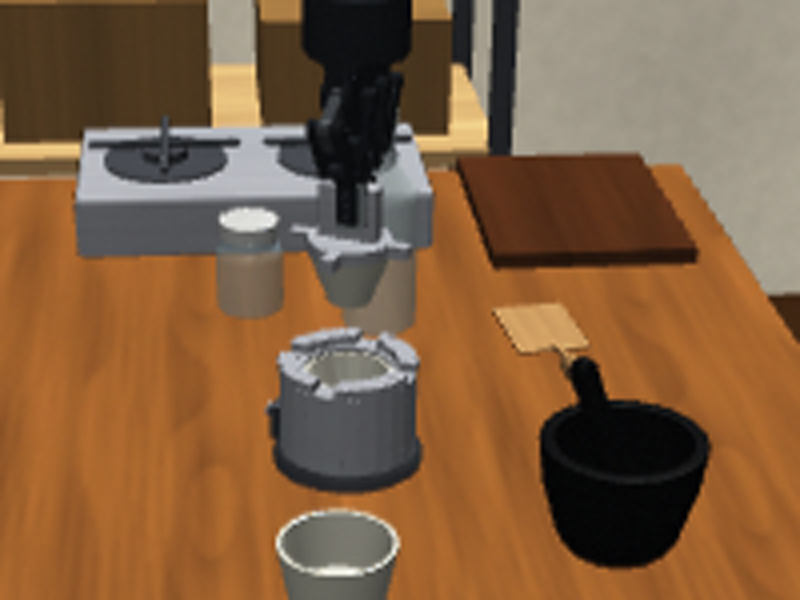

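>>> arm_command:
  series:
    - [10,[0.6,-1.8,15],0]
    - [10,[0.6,-1.8,35],0]
    - [10,[0.6,-1.8,55],0]
    - [10,[0.6,-1.8,70],0]
    - [10,[0.6,-1.8,70],0]
    - [10,[0.6,-1.8,70],0]

```text
t: 8.1
eef_pos: [0.5388, 0.1888, 0.1418]
tool_rot: [0.0, 0.848, 0.53, 0.0]
contact_force: [-0.6, 0.1, -2.7]
gripper_width: 0.174
```

```bash
python3 chk.py; python3 - <<'E'
from h import *
im=read_camera("wrist");cv2.imwrite("pics/w7.png",cv2.resize(im[100:285,165:395],(690,555),interpolation=cv2.INTER_CUBIC))
im=read_camera("side");cv2.imwrite("pics/s7.png",cv2.resize(im[120:220,210:343],(798,600),interpolation=cv2.INTER_CUBIC))
E
```

```text
t 8.1 eef [0.5388 0.1888 0.1418] head [0.5355 0.1919 0.0644] need tool shift mm [-0.7  0.2 -0. ] toolx 64.05 F [-0.6  0.1 -2.7] tilt 0.05
```

View pics/w7.png

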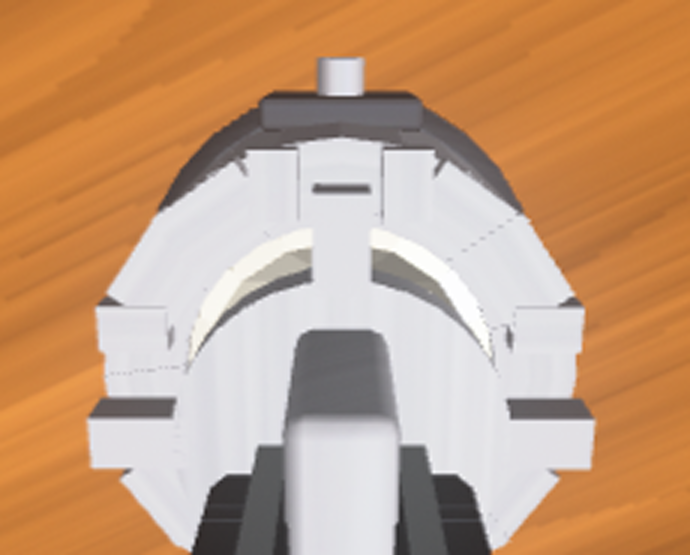

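View pics/s7.png

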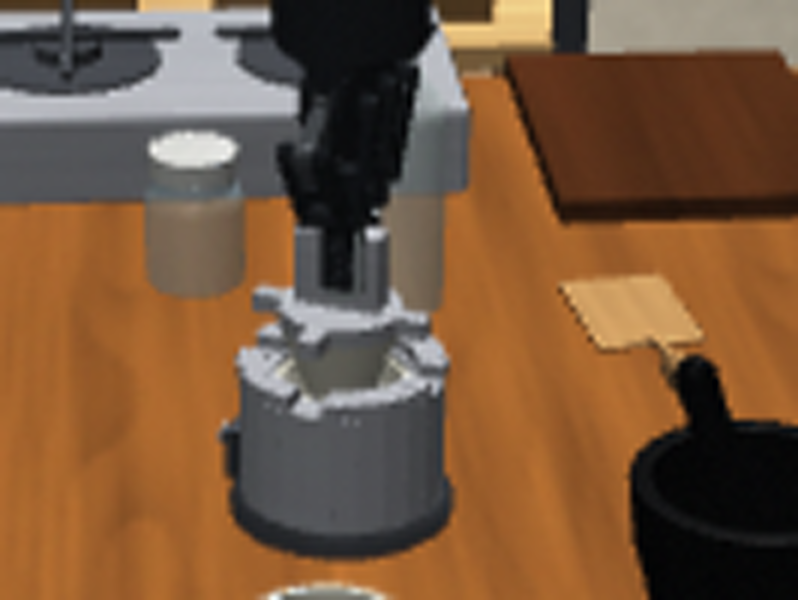

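The top lug, at x=342, sits centred in its notch (299–383), so alignment is good. I'll lower it slowly.

>>> arm_command:
  series:
    - [10,[-0.6,0.2,6],0]
    - [10,[-0.6,0.2,12],0]
    - [10,[-0.6,0.2,17],0]
    - [10,[-0.6,0.2,21],0]
    - [10,[-0.6,0.2,23],0]
    - [10,[-0.6,0.2,23],0]
    - [10,[-0.6,0.2,23],0]

```text
t: 9.07
eef_pos: [0.5385, 0.1881, 0.1185]
tool_rot: [0.0, 0.848, 0.53, 0.0]
contact_force: [1.2, 0.9, -1.7]
gripper_width: 0.174
```

```bash
python3 chk.py
```

```text
t 9.075 eef [0.5385 0.1881 0.1185] head [0.5352 0.1911 0.041 ] need tool shift mm [0.1 0.1 0. ] toolx 64.05 F [ 1.2  0.9 -1.7] tilt 0.03
```

>>> arm_command:
  series:
    - [10,[0,0,1],0]
    - [10,[0,0,2],0]
    - [10,[0,0,3],0]
    - [10,[0,0,3],0]
    - [10,[0,0,3],0]

```text
t: 9.7
eef_pos: [0.5392, 0.1882, 0.1158]
tool_rot: [0.0, 0.848, 0.53, 0.001]
contact_force: [4.5, -0.5, 1.6]
gripper_width: 0.174
```

```bash
python3 chk.py
```

```text
t 9.7 eef [0.5392 0.1882 0.1158] head [0.5361 0.1913 0.0384] need tool shift mm [-0.4 -0.6 -0. ] toolx 64.05 F [ 4.5 -0.5  1.6] tilt 0.12
```

The weight is now carried by the mill (force −1.7 → +1.6 N) at about 38.4 mm height, so it is seated. I'll release and retreat.

>>> arm_command:
  series:
    - [30,[0,0,0],0]
    - [40,[0,0,0],0]
    - [40,[0,0,0],0]
    - [40,[0,0,-5],0]
    - [40,[0,0,-20],0]
    - [40,[0,0,-50],0]
    - [40,[0,0,-100],0]
    - [40,[0,0,-120],0]

```text
t: 10.7
eef_pos: [0.5397, 0.1884, 0.2396]
tool_rot: [0.0, 0.848, 0.53, 0.003]
contact_force: [-0.4, -0.1, 0.2]
gripper_width: 0.468
```

>>> arm_command:
  series:
    - [60,[0,60,-20],0]
    - [60,[0,60,-20],0]
    - [60,[0,60,-20],0]

```text
t: 11.08
eef_pos: [0.5919, 0.1617, 0.2558]
tool_rot: [-0.0, 0.848, 0.53, 0.0]
contact_force: [-0.1, 0.2, 0.3]
gripper_width: 0.708
```

```bash
python3 - <<'E'
from h import *
o=status.get_obs(); m=camera_model("wrist"); im=read_camera("wrist"); np.save("m8.npy",m,allow_pickle=True)
cv2.imwrite("pics/w8f.png",im)
p=proj(m,[.5354,.1912,.085]).astype(int); print(o["t"],p,o["eef_pos"])
x,y=p; x0,y0=x-80,max(y-75,0); print(x0,y0)
cv2.imwrite("pics/w8.png",cv2.resize(im[y0:y0+150,x0:x0+160],(640,600),interpolation=cv2.INTER_CUBIC))
im=read_camera("side");cv2.imwrite("pics/s8.png",cv2.resize(im[120:220,210:343],(798,600),interpolation=cv2.INTER_CUBIC))
cv2.imwrite("pics/t8.png",read_camera("top"))
E
```

```text
11.075 [279 125] [0.59192836 0.16167291 0.25576269]
199 50
```

View pics/w8.png

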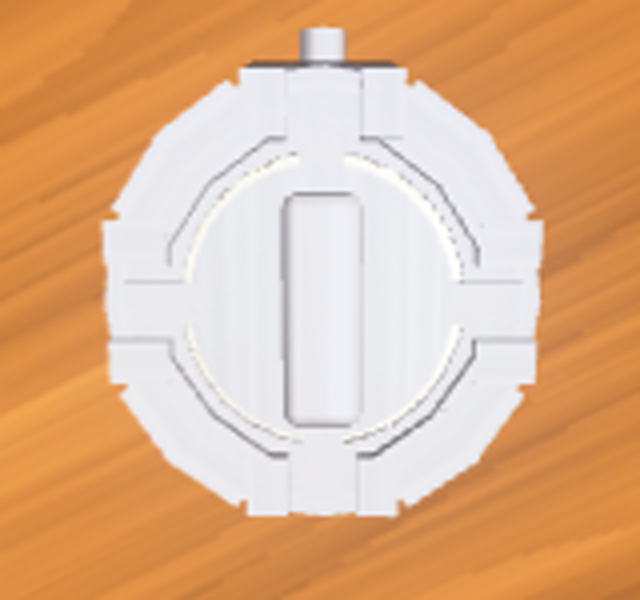

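View pics/s8.png

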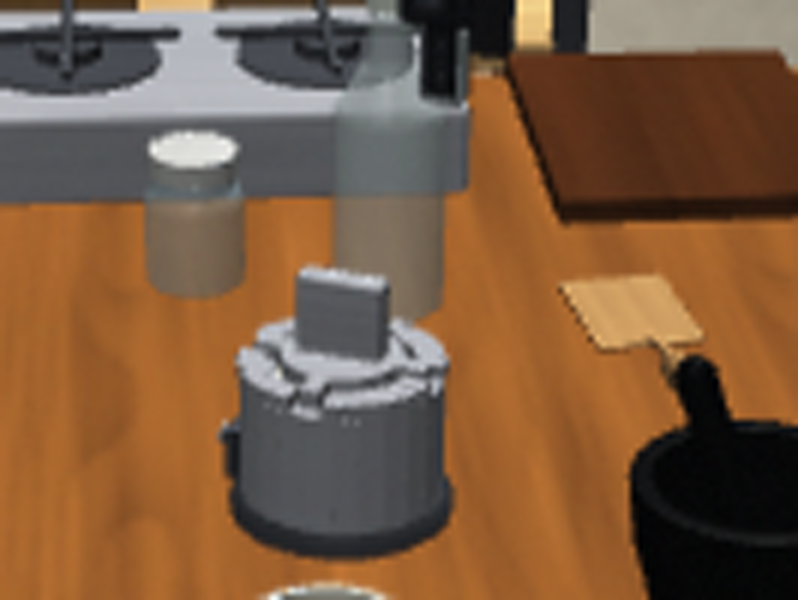

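View pics/t8.png

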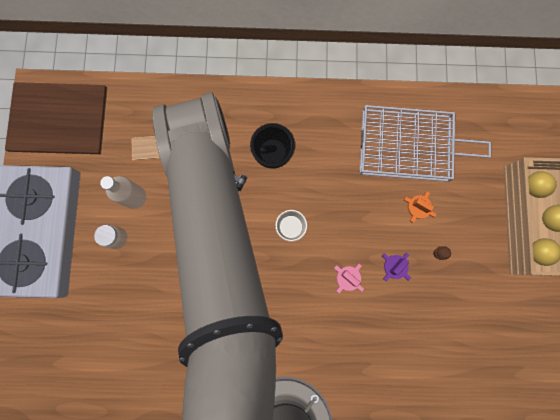

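```bash
python3 - <<'E'
from h import *
m=np.load("m8.npy",allow_pickle=True).item()
g=lambda p,z:onz(m,(199+p[0]/4,50+p[1]/4),z)[:2]
a,b=g((325,193),.1305),g((323,425),.1305); d=a-b
print("wing top centre",(a+b)/2,"len",np.linalg.norm(d),"ang",np.degrees(np.arctan2(d[1],d[0])))
S=camera_model("side"); c=np.array([.5354,.1912]); u=np.array([np.cos(np.radians(-26)),np.sin(np.radians(-26))]);n=np.array([-u[1],u[0]])
for s in(-1,1):
  for z in (.1305,.137):
    q=proj(S,[*(c+s*.023*u-.008*n),z]); print(z,((q-[210,120])*6).round(0))
E
```

```text
wing top centre [0.53612028 0.19155875] len 0.04504091148110952 ang 153.57931304179246
0.1305 [295. 269.]
0.137 [295. 257.]
0.1305 [382. 284.]
0.137 [382. 272.]
```

```bash
python3 -c "
from station import bot
print(bot.hand_in())"
```

```text
the job is handed in; nothing more can be done
None
```

I gripped the grey steel head by its wing, carried it over the mill, turned it about 3.4° to line up with the notches and lowered it in. I let go only once the mill was carrying its weight. The job was handed in at about 11 s and the interface reported no verdict.

**Last checks**
- **Height:** before release the tool put the head's underside at about 38.4 mm above the mill's base. The wing-top corners in the side view match seated rather than riding on the rim.
- **Centring:** the wing-top centre was about 0.8 mm from the mill's axis.
- **Lugs:** the head's lug axis is at 153.6° and the notch axis at about 154°.
- **Other things:** in the last top view the jar, bottle, ramekin, mortar, stopper, basket and coloured look-alikes are where they were. The arm hid most of the spatula; only its blade end showed, in place.

**What disagreed**
- When I closed the gripper, the fingertips pressed on the hub with about 8.5 N and the tool sat about 4 mm higher and 5 mm sideways of what I commanded. I re-measured the head in the grip and corrected for it.
- My first rough side-view estimate of the mill's position was 12 mm off. I dropped it because the top and wrist views agreed.

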